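Screw the plug back into the check weight

ROBOT

A 7-joint arm with a two-finger parallel gripper is mounted at the origin on a cart in front of the work surface, level with it; the furniture and walls round the work are solid. World frame = base frame: x ahead of the robot, y to its left, z up, the work surface at z = 0. Lengths are in m, angles in rad, forces in N, time in s.
With the tool pointing down it reaches from about 0.425 to 0.8 m from the base axis. Payload 8.3 kg.
Tool frame: the origin (TCP) lies on the mounting face of the last link; the fingertips stand 173 mm ahead of it and the grasp point (between the pads) lies 155 mm ahead of it; x points along the fingers, z is the direction in which the jaws open and shut, and the axes are right-handed (so a half turn about x gives the same grasp; the last joint's range is limited). The gripper opens to 85 mm and grips with 20 to 120 N. Pads are 22 mm wide; open, the fingers measure 114 mm over their backs; the gripper's body (76 mm by 85 mm) begins 54 mm behind the grasp point. The pads swing forward as they close: fully open they stand 13 mm farther back than shut.
Start: joints at [-1.383, 0.383, 0.016, 1.37, -0.006, 1.388, -0.046], TCP at [0.155, 0.605, 0.405] pointing down, gripper open.
Joint ranges: [-2.95, 2.95], [-0.25, 2.06], [-1.52, 1.56], [0.18, 2.33], [-1.44, 4.58], [0.02, 2.06], [-3.01, 3.01]. Speed limits (rad/s): [2.39, 2.39, 3.01, 3.01, 3.14, 3.14, 3.14].

INTERFACE

Orientations are given as a 3x3 rotation matrix whose columns are the frame's x, y, z axes.
In Python, from station import observe, get_image, hand_in, find_in, spot_point gives the robot as it stands. The module is installed in compiled form; this text tells all that it offers.
- The arm moves only by the tool carry_out, never from a script. Its argument "series" is a list of rows, each a list of 2 entries, a list of its own where there are three numbers: the shift along the tool's x, y, z in mm, then the turn about the tool's x in rad. A call has 1 to 10 rows; each row is the pose to reach, as a shift and turn from the pose commanded when the call began, along the tool's axes at that moment; what a row does not reach only later rows make up. A row lasts 1/8 s, in which the tool goes at most 62.5 mm and 10.7 degrees, less where a joint would pass 70% of its speed; a pose out of reach is approached as far as the arm can. A call with a gripper value outside its range is refused whole. "grip" is the closure, from -1 (fully open) to 1 (shut), set as the call begins (left out, the last holds). The fingers move at their own pace and stop on an object; the grip force is fixed at half the most. Time passes only in rows, so rows that repeat a pose let the fingers close. It gives the time, the measured TCP pose, the force and the opening at its end, in the units of the state.
- observe(): the state, without advancing time (a new reading comes with each control period).
- get_image(name): name is "side" or "top"; returns a dict with "img" (384x512x3 uint8, blue, green, red), "intrinsics" (3x3 intrinsics, pixels), "eye" and "rotation" of the camera in the world. Camera axes: x right, y down, z forward; pixel columns grow to the right and rows downward; lengths in m; the calibration is good to about 2 mm. A picture is of the moment at which its call begins. There is no depth.
- hand_in(): hands the job in, once; it reports no verdict.
Trained networks look in the newest picture that a camera, given by its name, has taken for a name from the list of things; names that differ only in an ending like _2 or _b are one class to them, and where a whole thing is asked for, a point or a joint stands for the part that bears it (a point fixed in the world has none). Each returns a list of dicts, best first, with "score" (0 to 1); they miss things now and then, are a little off and sometimes report something else, mostly with a low value. They report only what shows in the picture. A call takes as long as a camera call. They do not tell look-alikes from the thing itself.
- find_in(camera, thing): "position" ([x, y, z] in m, in world coordinates, good to about 4 mm: the middle of the surface that is visible of it).
- spot_point(camera, thing): "position" ([x, y, z] in m, in world coordinates, good to about 4 mm: a listed point, or the origin of a listed thing).
The state is a dict: "time_s": time; "q": joint angles; "joint_vel": joint speeds; "effort": joint torques, N m; "ee_pos": TCP position; "ee_rot": TCP orientation; "force": force on the tool from outside, world axes, zero at the start; "wrist_torque": the same for the moment, N m; "gripper_width": opening from 0.0 (shut) to 1.0 (fully open).
Only numpy, scipy, OpenCV 4.12 (cv2) and the standard library are available. Lean on these libraries where they do the work, as an engineer would, in place of code of your own. Each camera call takes 0.05 s, during which the arm holds its last target.

TASK

Close the adjusting cavity of the heavy check weight with its brass screw plug: take the plug from the wooden rest, set it in the mouth and turn it backward (anticlockwise from above) under light pressure until you feel it drop into the thread start, then screw it forward (clockwise) until its flange is fully home on the rim, and let go. Work gently: never force or ram the plug in the thread, and leave the other things on the worktop where they are.

Things in the scene. Friction and masses are not known exactly. Their poses are not given: they have to be found in the camera images.
- mouth (a point): Centre of the check weight's mouth at rim height; axes as the weight. How the collar is turned is not measured. A plug set in with its bar along this x axis (either way round) has both lugs on the land; 0.5 to 1.8 rad anticlockwise from above brings the lugs over the gaps. A stop behind each gap blocks turning on anticlockwise, and its back blocks lugs turned clockwise on the land.
- plug_head (a point): Centre of the bar head of the loose brass plug, 21 mm above its flange's underside. The bar is 44 mm long (x), 14 mm thick (y, gripped across its flat sides) and 32 mm high (z, up). Height of this point above the rim: 36 mm with the lugs on the land, about 26.5 mm dropped into the thread starts, 21 mm fully home. The plug is the same after half a turn.
- rest: Fixed wooden block 85 x 85 x 40 mm with a 54 mm hole, in which the plug stands; origin at the centre of its underside.
- film_ball: Crumpled ball of film and tape, about 120 mm, a bystander; origin under its centre.
- weight_200: Small brass knob weight, 30 mm diameter, 40 mm high, a bystander; origin under its centre.
- weight_100: Smaller brass knob weight, 24 mm diameter, 32 mm high, a bystander; origin under its centre.
- stamp: Hand stamp with a dark knob, 30 x 52 x 78 mm, a bystander; origin under its centre.
- tape: Roll of tan tape, 94 mm diameter, 25 mm high, a bystander; origin under its centre.
- stapler: Black stapler, 34 x 146 x 47 mm, a bystander; origin under its centre.
- plug: The brass plug, 0.2 to 0.33 kg, upright in the rest's hole at the start. Origin: centre of the flange's underside; axes as plug_head. Flange 64 mm diameter, 6 mm thick. Below it a 25 mm stem with two lugs along x, 5 mm high, 4.5 mm wide, 46 mm across their tips, undersides 17 mm below the flange's underside, and a pilot tapering to 16 mm that ends 31 mm below it.
- weight: Heavy check weight: fixed dark steel cylinder, 120 mm diameter, 62 mm high, with two side loops along its x axis; z up, origin at the centre of its underside. In its top sits a steel collar, 72 mm outer, 51 mm inner diameter. Three mm below the rim the collar has a flat ring-shaped land (bore 31 mm) with two gaps 180 degrees apart, each 32 degrees wide: the thread starts.
- land (a point): Point on the check weight's axis at the height of the land, 3 mm below the rim; axes as the weight. Over the gaps the plug can sink about 9 mm onto the thread, with about 0.1 rad of play either way in the gap. From there clockwise turning lowers it 5.5 mm in 1.22 rad (4.5 mm per rad): the flange meets the rim. It turns on 0.45 rad at that depth to an end stop. Axial play 1.5 mm.
Mind the look-alikes: they are no part of the job. Of the things shaped like the plug, the brass one is meant.

How it is judged:
On the way, in this order (a step that is already met when the one before it is completed fails the run):
1. the plug is set upright in the mouth, its lugs on the land or just above it (horizontal distance between plug_head and mouth below 0.004 m and angle between plug's own z axis and vertical below 0.1 rad and z of plug_head in the frame of mouth between 0.031 and 0.039 m), for 0.1 s.
2. the plug has dropped into the thread starts (horizontal distance between plug_head and mouth below 0.004 m and z of plug_head in the frame of mouth below 0.029 m), for 0.1 s.
At the end, for the whole second after the job is handed in: The plug is screwed home: its flange within 1 mm of the rim, centred within 4 mm, upright within 0.04 rad, at rest and released (z of plug_head in the frame of mouth below 0.022 m and horizontal distance between plug_head and mouth below 0.004 m and angle between plug's own z axis and vertical below 0.04 rad and linear speed of plug below 0.01 m/s); the robot touches nothing.
It fails at once if the plug is pressed or turned against the check weight with more than 60 N (contact force between plug and weight above 60 N).
It fails at once if a bystander is moved by more than 30 mm (distance of any of weight_200, weight_100, stamp, tape, stapler, film_ball from where it was at the start of the episode above 0.03 m).
It also fails if it takes over 72 s, if anything falls off the work surface, if the arm or the gripper's body presses on something with over 40 N, if the wrist force passes 120 N, or if a joint passes its speed limit or range.

## Working session

There is one attempt and no reset: what is moved stays moved. The work goes in short steps, Python scripts to look and compute and a tool call to move; the robot and the scene stay as the last step left them, time stands still between calls to the robot, and variables do not carry over. Pictures are saved under pics/ and viewed, and the job is handed in when it is done.

Besides the shell and the picture viewer there is one more tool, called as name(argument=value, ...), one argument or row to a line, values as JSON. carry_out: Moves the arm, as the interface text tells. Its arguments: {"type":"object","properties":{"series":{"type":"array"},"grip":{"type":"number"}},"required":["series"]}

```bash
mkdir -p pics
cat > h.py <<'E'
from station import *
import numpy as np, cv2
def pix(c,p):
    K=np.array(c["intrinsics"]);R=np.array(c["rotation"]);q=R.T@(np.array(p)-np.array(c["eye"]));q=K@q;return q[:2]/q[2]
def ray(c,u,v,z):
    K=np.array(c["intrinsics"]);R=np.array(c["rotation"]);e=np.array(c["eye"]);d=R@np.linalg.inv(K)@np.array([u,v,1.]);return e+d*(z-e[2])/d[2]
def st():
    s=observe();print("t",s["time_s"],"pos",np.round(s["ee_pos"],4),"F",np.round(s["force"],1),"T",np.round(s["wrist_torque"],2),"w",s["gripper_width"]);print("q",np.round(s["q"],3));print(np.round(s["ee_rot"],3));return s
E
python3 - <<'E'
from h import *
np.set_printoptions(suppress=True,precision=4)
st()
for n in("top","side"):
    c=get_image(n);cv2.imwrite(f"pics/{n}0.png",c["img"]);print(n,c["eye"],c["rotation"],c["intrinsics"])
for n in("top","side"):
    for t in("plug_head","mouth","rest","plug","weight"):
        print(n,t,[(np.round(d["position"],4),round(d["score"],2)) for d in spot_point(n,t)[:3]])
E
```

```text
t 0.0 pos [0.1551 0.6053 0.4037] F [-0.5  0.3 -0.1] T [-0.01  0.02  0.05] w 1.0012710966430594
q [-1.383  0.384  0.016  1.371 -0.006  1.388 -0.047]
[[-0.    -0.969  0.248]
 [-0.002  0.248  0.969]
 [-1.    -0.    -0.002]]
top [0.4044 0.0779 1.3475] [[ 0.0159 -0.9921  0.1248]
 [-0.9999 -0.0151  0.0075]
 [-0.0056 -0.1249 -0.9922]] [[349.3222   0.     258.6559]
 [  0.     349.3222 189.1611]
 [  0.       0.       1.    ]]
side [ 0.211  -0.997   1.1146] [[ 0.9535 -0.2176  0.2086]
 [-0.3006 -0.6363  0.7105]
 [-0.0218 -0.7402 -0.6721]] [[474.1066   0.     271.0854]
 [  0.     474.1066 194.7512]
 [  0.       0.       1.    ]]
top plug_head [(array([0.4273, 0.5064, 0.0473]), 0.75), (array([0.4541, 0.2658, 0.0607]), 0.69), (array([0.5354, 0.3762, 0.0499]), 0.67)]
top mouth [(array([ 0.4533, -0.2878,  0.0626]), 0.88)]
top rest [(array([ 0.4586,  0.268 , -0.0022]), 0.87)]
top plug [(array([0.5326, 0.3715, 0.0309]), 0.69), (array([0.4576, 0.2672, 0.0399]), 0.68), (array([0.4265, 0.5052, 0.0295]), 0.53)]
top weight [(array([ 0.4525, -0.2967, -0.0054]), 0.71), (array([ 0.4893, -0.094 , -0.0045]), 0.52), (array([ 0.4238, -0.0836, -0.0008]), 0.5)]
side plug_head [(array([0.4238, 0.5103, 0.0523]), 0.67), (array([0.4568, 0.2695, 0.0575]), 0.58), (array([0.4336, 0.3949, 0.052 ]), 0.46)]
side mouth [(array([ 0.4542, -0.294 ,  0.0662]), 0.58)]
side rest [(array([0.4596, 0.2644, 0.0008]), 0.69)]
side plug [(array([0.4583, 0.2658, 0.0007]), 0.66), (array([0.5315, 0.3761, 0.0313]), 0.63), (array([0.427 , 0.5073, 0.0281]), 0.54)]
side weight [(array([ 0.4521, -0.2919, -0.0012]), 0.68), (array([ 0.4938, -0.0936,  0.0001]), 0.53), (array([ 0.6648,  0.3062, -0.001 ]), 0.52)]
```

View pics/top0.png

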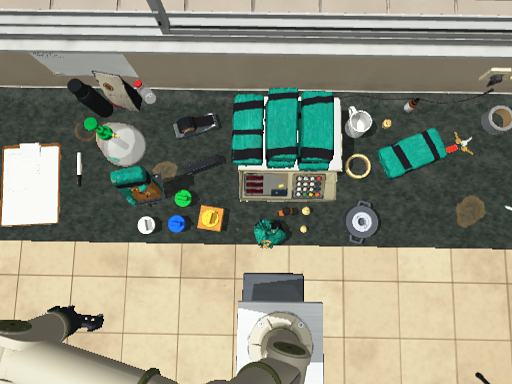

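View pics/side0.png

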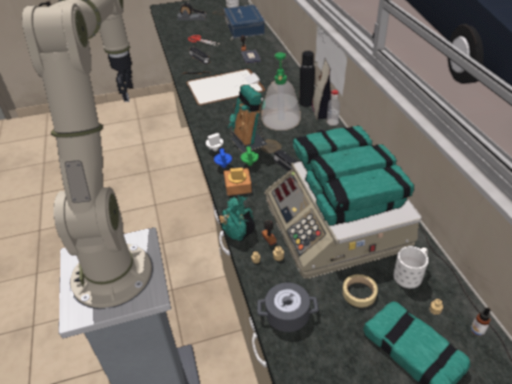

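Run:
```python
from h import *
c=cv2.imread("pics/top0.png");s=cv2.imread("pics/side0.png")
from station import get_image
C=get_image("top");S=get_image("side")
def crop(c,im,p,r):
    u,v=pix(c,p).astype(int);print((u,v));x0=max(u-r,0);y0=max(v-r,0);return cv2.resize(im[y0:y0+2*r,x0:x0+2*r],(400,300) if 0 else (390,290),interpolation=cv2.INTER_CUBIC)
P=[.457,.267,.058];M=[.4535,-.291,.063]
a=[cv2.resize(x,(390,290)) for x in (crop(C,c,P,30),crop(C,c,M,30),crop(S,s,P,35),crop(S,s,M,45))]
cv2.imwrite("pics/crop0.png",np.vstack([np.hstack(a[:2]),np.hstack(a[2:])]))
```

```text
(np.int64(209), np.int64(217))
(np.int64(361), np.int64(221))
(np.int64(236), np.int64(173))
(np.int64(286), np.int64(298))
```

View pics/crop0.png

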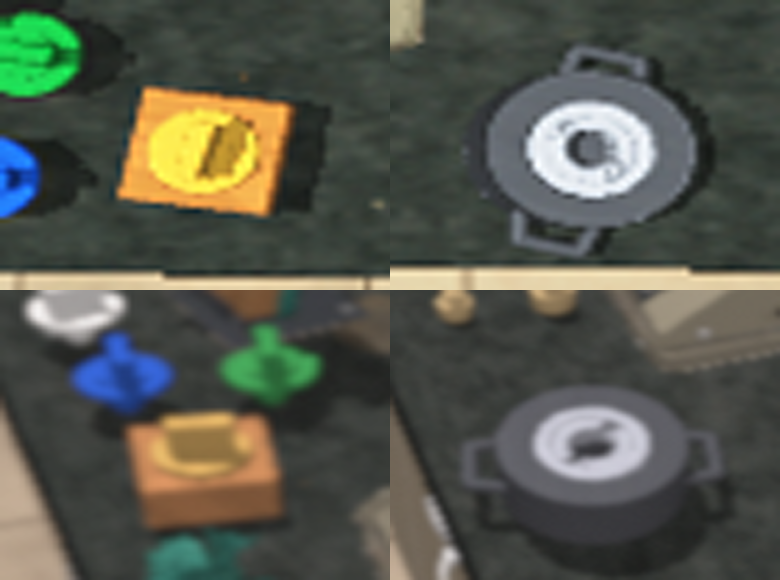

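The top picture shows the brass plug in its orange rest at (209,217), with blue and green look-alikes at (177,223) and (183,199). The dark check weight is at (361,221). I'll fit the plug and weight poses more precisely.

```bash
cat >> h.py <<'E'
def circ(p,r,n=60):
    a=np.linspace(0,2*np.pi,n);return np.c_[p[0]+r*np.cos(a),p[1]+r*np.sin(a),np.full(n,p[2])]
def box(p,yaw,l,w,z0,z1):
    R=np.array([[np.cos(yaw),-np.sin(yaw)],[np.sin(yaw),np.cos(yaw)]])
    xy=np.array([[l,w],[-l,w],[-l,-w],[l,-w],[l,w]])/2@R.T+np.array(p)[:2]
    return [np.c_[xy,np.full(5,z)] for z in(z0,z1)]
def over(c,curves,ctr,r,sc):
    im=c["img"];u,v=pix(c,ctr).astype(int);x0=u-r;y0=v-r
    o=cv2.resize(im[max(y0,0):y0+2*r,max(x0,0):x0+2*r],None,fx=sc,fy=sc,interpolation=cv2.INTER_CUBIC)
    x0=max(x0,0);y0=max(y0,0);raw=o.copy()
    for cu,col in curves:
        q=np.array([(pix(c,p)-[x0,y0]+.5)*sc-.5 for p in cu]).round().astype(int)
        cv2.polylines(o,[q.reshape(-1,1,2)],False,col,1)
    return np.hstack([raw,o])
def plugc(p,yaw):  # p= plug origin
    z=p[2];return [(circ([p[0],p[1],z+6e-3],.032),(255,0,255))]+[(b,(255,0,0)) for b in box(p,yaw,.044,.014,z+.006,z+.037)]
def weightc(p,yaw):
    return [(circ([p[0],p[1],.062],.06),(0,0,255)),(circ([p[0],p[1],.062],.036),(0,255,0)),(circ([p[0],p[1],.062],.0255),(255,0,255)),(circ([p[0],p[1],0],.06),(0,0,255)),
     (np.array([[p[0]-.09*np.cos(yaw),p[1]-.09*np.sin(yaw),.045],[p[0]+.09*np.cos(yaw),p[1]+.09*np.sin(yaw),.045]]),(0,255,255))]
E
cat > ov.py <<'E'
from h import *
import sys
a=[float(x) for x in sys.argv[2:]]
rows=[]
for n in("top","side"):
    c=get_image(n)
    P=[a[0],a[1],.04];W=[a[3],a[4],0]
    r=over(c,plugc(P,a[2])+[(b,(0,255,0)) for b in box(P,a[6] if len(a)>6 else a[2],.085,.085,0,.04)],[*P[:2],.05],22,8)
    rows.append(r)
    w=over(c,weightc(W,a[5]),[*W[:2],.05],36,5); rows.append(w)
h=[rows[0],rows[2]];g=[rows[1],rows[3]]
cv2.imwrite(f"pics/{sys.argv[1]}p.png",np.vstack(h));cv2.imwrite(f"pics/{sys.argv[1]}w.png",np.vstack([x[:300] if 0 else cv2.resize(x,None,fx=.8,fy=.8) for x in g]))
E
python3 ov.py a .457 .267 -.4 .4535 -.291 -.21 -.15
```

```text
(no output)
```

View pics/ap.png

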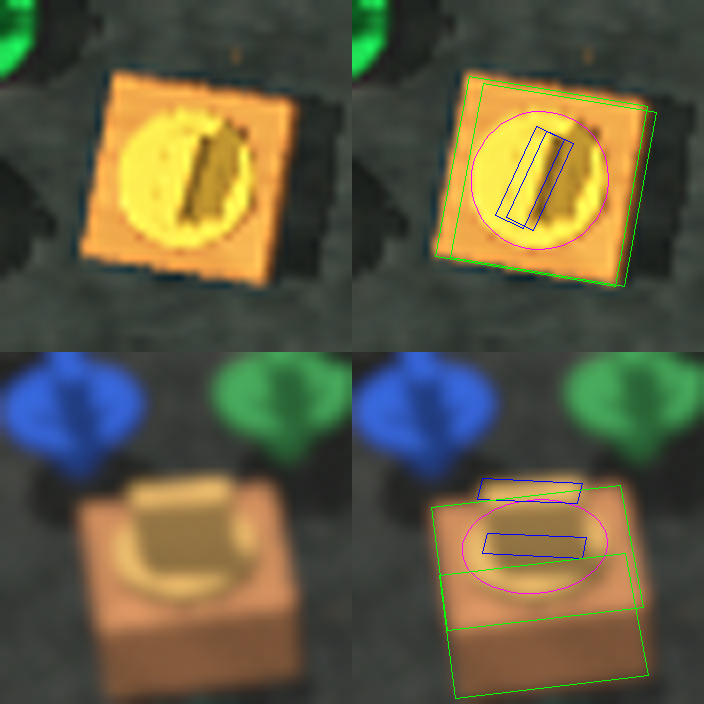

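View pics/aw.png

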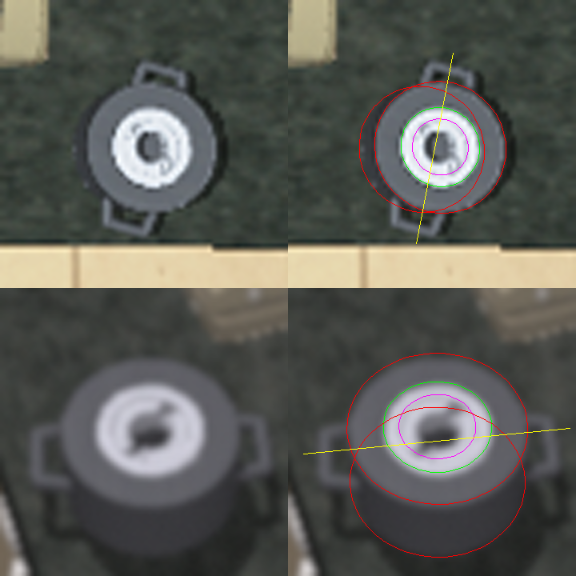

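```bash
python3 ov.py b .458 .268 -.22 .454 -.291 -.23 -.15
```

```text
(no output)
```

View pics/bp.png

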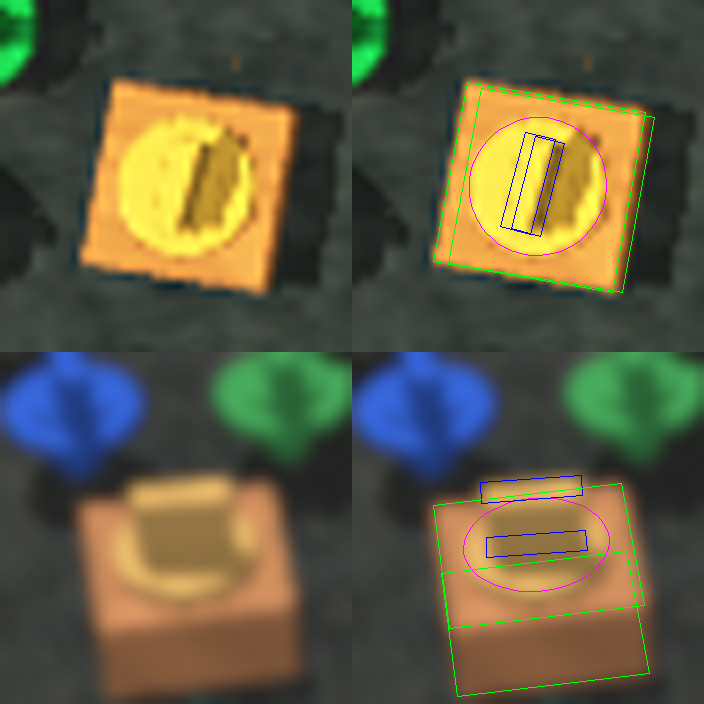

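View pics/bw.png

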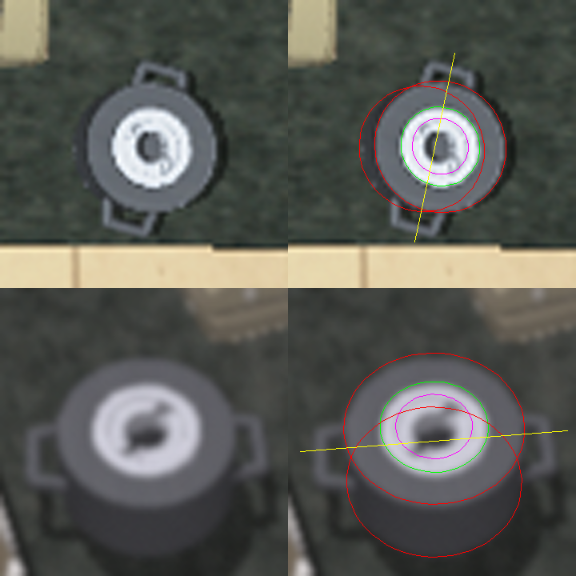

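carry_out(
  series=[
    [[70,-377,-251],-0.03],
    [[70,-377,-251],-0.03],
    [[70,-377,-251],-0.03],
    [[70,-377,-251],-0.03],
    [[70,-377,-251],-0.03],
    [[70,-377,-251],-0.03],
    [[70,-377,-251],-0.03],
    [[70,-377,-251],-0.03],
    [[70,-377,-251],-0.03],
    [[70,-377,-251],-0.03],
  ],
  grip=-1,
)

```text
time_s: 2.15
ee_pos: [0.4572, 0.2701, 0.3348]
ee_rot: [[-0.0, -0.976, 0.217], [0.001, 0.217, 0.976], [-1.0, 0.0, 0.001]]
force: [0.5, 0.1, 0.6]
gripper_width: 1.0
```

Run:
```python
from h import *
s=st()
c=get_image("side");cv2.imwrite("pics/s1.png",cv2.resize(c["img"],(780,585)))
```

```text
t 2.15 pos [0.4572 0.2701 0.3348] F [0.5 0.1 0.6] T [ 0.    0.01 -0.01] w 1.0003697464467518
q [-0.822  0.229  0.267  1.741 -0.065  1.18   0.815]
[[-0.    -0.976  0.217]
 [ 0.001  0.217  0.976]
 [-1.     0.     0.001]]
```

View pics/s1.png

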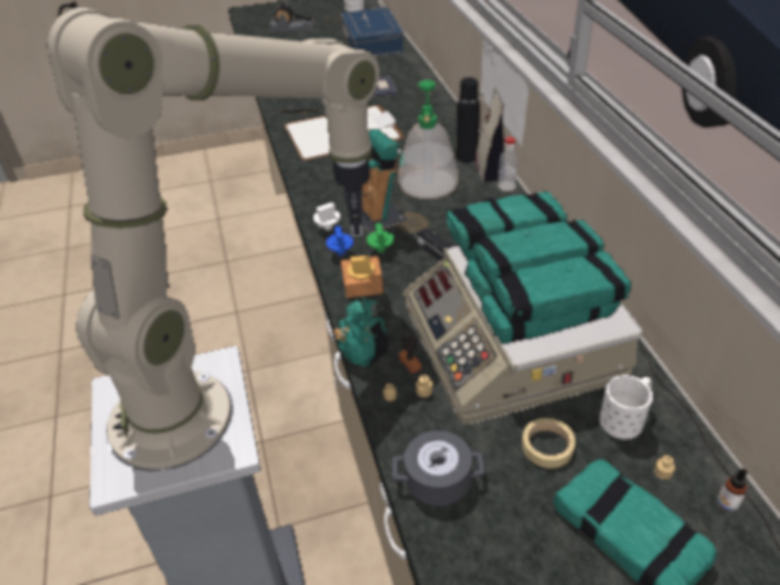

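The gripper hangs above the rest, clear of its neighbours, so I'll descend.

carry_out(
  series=[
    [[35,-1,-2],0],
    [[70,-1,-2],0],
    [[95,-1,-2],0],
    [[105,-1,-2],0],
    [[111,-1,-2],0],
    [[111,-1,-2],0],
    [[111,-1,-2],0],
  ],
)

```text
time_s: 3.08
ee_pos: [0.4588, 0.2668, 0.2246]
ee_rot: [[0.001, -0.976, 0.219], [0.001, 0.219, 0.976], [-1.0, -0.001, 0.001]]
force: [0.4, -0.1, 0.4]
gripper_width: 0.998
```

Run:
```python
from h import *
s=st()
S=[]
for n in("top","side"):
    c=get_image(n)
    S.append(cv2.resize(over(c,plugc([.458,.268,.04],-.22),[.458,.268,.08],35,5),(780,390))[:, :])
cv2.imwrite("pics/g1.png",cv2.resize(np.vstack(S),(780,600)))
```

```text
t 3.075 pos [0.4588 0.2668 0.2246] F [ 0.4 -0.1  0.4] T [ 0.04 -0.07 -0.07] w 0.9983801070368706
q [-0.799  0.352  0.255  1.857 -0.108  0.944  0.854]
[[ 0.001 -0.976  0.219]
 [ 0.001  0.219  0.976]
 [-1.    -0.001  0.001]]
```

View pics/g1.png

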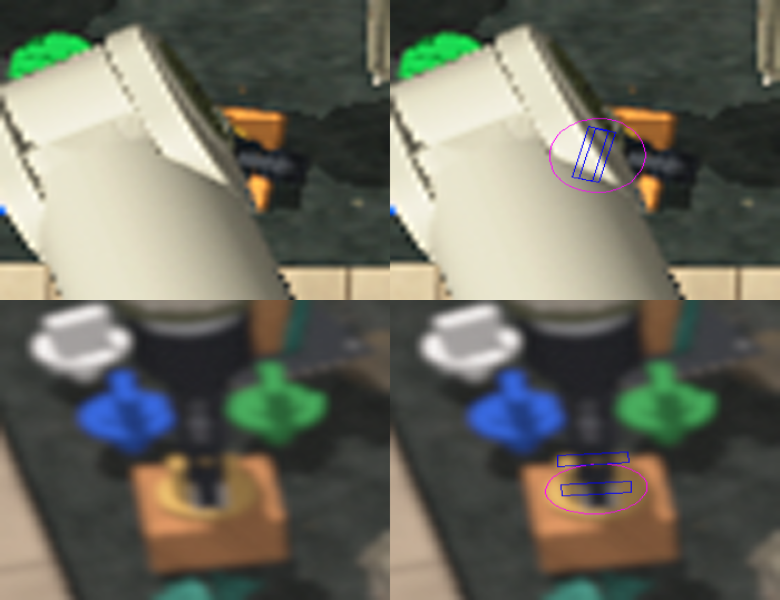

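The near finger stands in front of the bar's middle in the side view, so I'll close the gripper.

carry_out(
  series=[
    [[0,0,0],0],
    [[0,0,0],0],
    [[0,0,0],0],
    [[0,0,0],0],
    [[0,0,0],0],
    [[0,0,0],0],
  ],
  grip=1,
)

```text
time_s: 3.92
ee_pos: [0.4586, 0.2666, 0.2238]
ee_rot: [[0.0, -0.976, 0.219], [0.0, 0.219, 0.976], [-1.0, -0.0, 0.0]]
force: [0.4, -1.0, 2.8]
gripper_width: 0.152
```

Run:
```python
from h import *
s=st()
```

```text
t 3.925 pos [0.4586 0.2666 0.2238] F [ 0.4 -1.   2.8] T [-0.05  0.06 -0.02] w 0.15209240888675593
q [-0.799  0.353  0.255  1.858 -0.108  0.944  0.854]
[[ 0.    -0.976  0.219]
 [ 0.     0.219  0.976]
 [-1.    -0.     0.   ]]
```

carry_out(
  series=[
    [[-15,0,0],0],
    [[-50,0,0],0],
    [[-100,0,0],0],
    [[-150,0,0],0],
    [[-165,0,0],0],
    [[-165,0,0],0],
    [[-165,0,0],0],
  ],
)

```text
time_s: 4.8
ee_pos: [0.458, 0.2664, 0.3867]
ee_rot: [[-0.003, -0.976, 0.219], [-0.002, 0.219, 0.976], [-1.0, 0.002, -0.003]]
force: [-0.5, -0.1, -2.9]
gripper_width: 0.153
```

Run:
```python
from h import *
s=st()
R=np.array(s["ee_rot"]);print(R.T@(np.array([.4535,-.2915,.33])-s["ee_pos"]))
c=get_image("side");cv2.imwrite("pics/s2.png",cv2.resize(c["img"],(780,585)))
```

```text
t 4.8 pos [0.458  0.2664 0.3867] F [-0.5 -0.1 -2.9] T [-0.02 -0.04  0.01] w 0.1534304677796799
q [-0.827  0.188  0.277  1.67  -0.053  1.294  0.81 ]
[[-0.003 -0.976  0.219]
 [-0.002  0.219  0.976]
 [-1.     0.002 -0.003]]
[ 0.05788437 -0.11780677 -0.54522194]
```

View pics/s2.png

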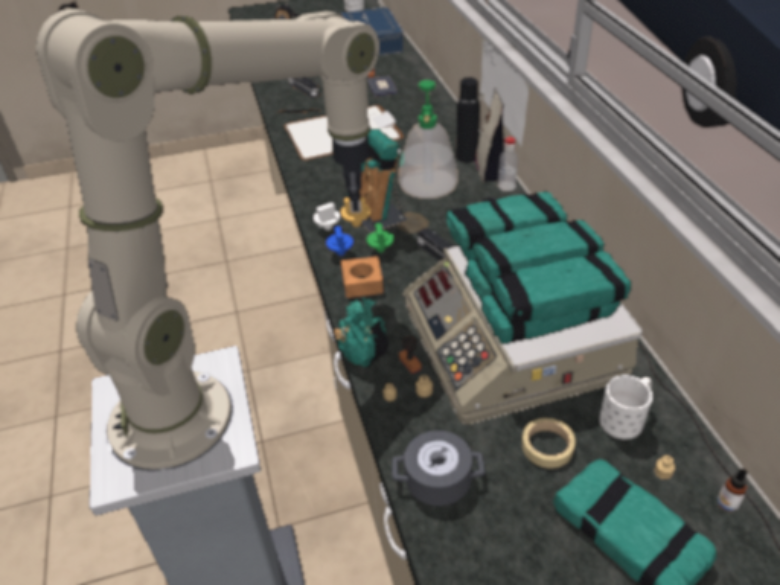

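The plug is held upright, clear of everything. Turning anticlockwise at the weight would bring joint 7 near its limit, so I'll turn the held plug half a turn clockwise during the transfer. The plug is the same after half a turn.

carry_out(
  series=[
    [[0,-118,-545],1.6],
    [[0,-118,-545],1.6],
    [[0,-118,-545],1.6],
    [[0,-118,-545],1.6],
    [[0,-118,-545],1.6],
    [[0,-118,-545],1.6],
    [[0,-118,-545],1.6],
    [[0,-118,-545],1.6],
    [[0,-118,-545],1.6],
    [[0,-118,-545],1.6],
  ],
)

```text
time_s: 6.1
ee_pos: [0.4521, -0.2958, 0.3873]
ee_rot: [[-0.004, 0.257, 0.966], [-0.003, 0.966, -0.257], [-1.0, -0.004, -0.003]]
force: [-0.6, 1.4, -2.4]
gripper_width: 0.151
```

```bash
cat > d.py <<'E'
from h import *
import sys
s=st();R=np.array(s["ee_rot"]);a=[float(x) for x in sys.argv[1:]]
print("shift mm",(1000*R.T@(np.array(a[:3])-s["ee_pos"])).round(1))
cur=np.arctan2(R[1,1],R[0,1]); # y axis yaw ~ bar
d=cur-a[3];print("bar yaw",cur,"turn cw to target",(d+np.pi/2)%np.pi-np.pi/2)
E
python3 d.py .4535 -.2915 .33 -.22
```

```text
t 6.1 pos [ 0.4521 -0.2958  0.3873] F [-0.6  1.4 -2.4] T [ 0.05 -0.   -0.05] w 0.1511423306236268
q [-0.185  0.269  0.854  1.661 -0.204  1.308  0.445]
[[-0.004  0.257  0.966]
 [-0.003  0.966 -0.257]
 [-1.    -0.004 -0.003]]
shift mm [57.3  4.8  0.4]
bar yaw 1.310698455516182 turn cw to target 1.5306984555161822
```

carry_out(
  series=[
    [[70,2,0],1.53],
    [[70,2,0],1.53],
    [[70,2,0],1.53],
    [[70,2,0],1.53],
    [[70,2,0],1.53],
    [[70,2,0],1.53],
    [[70,2,0],1.53],
    [[70,2,0],1.53],
    [[70,2,0],1.53],
    [[70,2,0],1.53],
  ],
)

```text
time_s: 7.35
ee_pos: [0.4548, -0.2886, 0.318]
ee_rot: [[-0.001, 0.979, -0.204], [0.0, -0.204, -0.979], [-1.0, -0.001, -0.0]]
force: [1.0, -0.7, -3.0]
gripper_width: 0.148
```

```bash
python3 d.py .4535 -.2915 .30 -.22
cat > ov2.py <<'E'
from h import *
import sys
a=[float(x) for x in sys.argv[2:]] # plug x y z yaw, weight x y yaw
S=[]
for n in("top","side"):
    c=get_image(n)
    S.append(over(c,plugc(a[:3],a[3])+weightc([a[4],a[5],0],a[6]),[a[4],a[5],.09],34,5.7))
    print(n,[(np.round(d["position"],4),round(d["score"],2)) for d in spot_point(n,"plug_head")[:4]],[(np.round(d["position"],4),round(d["score"],2)) for d in spot_point(n,"mouth")[:2]])
S=np.vstack(S);S=cv2.resize(S,(int(S.shape[1]*600/S.shape[0]),600)) if S.shape[0]>600 else S
cv2.imwrite(f"pics/{sys.argv[1]}.png",S)
E
python3 - <<'E'
E
python3 ov2.py h1 .4535 -.2915 .126 -.22 .4535 -.2915 -.22
```

```text
t 7.35 pos [ 0.4548 -0.2886  0.318 ] F [ 1.  -0.7 -3. ] T [-0.01  0.02  0.02] w 0.14805605949737163
q [-0.379  0.456  1.149  1.767 -0.443  1.212 -0.882]
[[-0.001  0.979 -0.204]
 [ 0.    -0.204 -0.979]
 [-1.    -0.001 -0.   ]]
shift mm [18.  -0.7  3.2]
bar yaw -0.2052816039295863 turn cw to target 0.014718396070413586
top [(array([0.4388, 0.3926, 0.053 ]), 0.79), (array([0.5339, 0.3753, 0.0527]), 0.67), (array([0.4276, 0.507 , 0.0499]), 0.66), (array([ 0.4514, -0.2897,  0.1563]), 0.61)] [(array([ 0.4523, -0.2897,  0.0642]), 0.64), (array([ 0.486 , -0.0176,  0.0009]), 0.52)]
side [(array([ 0.455 , -0.2839,  0.1544]), 0.53), (array([0.4247, 0.5105, 0.0535]), 0.52), (array([0.4355, 0.3949, 0.0522]), 0.46), (array([ 0.4543, -0.292 ,  0.1359]), 0.45)] [(array([ 0.4536, -0.2948,  0.0648]), 0.93)]
```

View pics/h1.png

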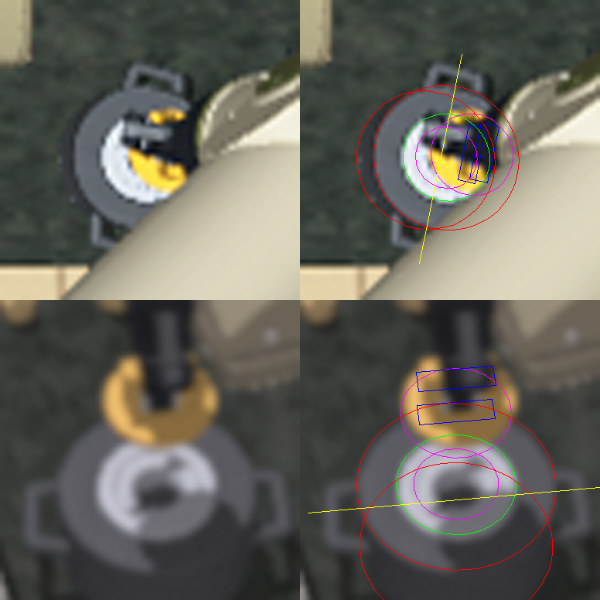

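```bash
cat > fit.py <<'E'
from h import *
from scipy.optimize import minimize
def fitmask(c,mask,z,r,x0):
    cs,_=cv2.findContours(mask.astype(np.uint8),cv2.RETR_EXTERNAL,cv2.CHAIN_APPROX_NONE)
    k=max(cs,key=cv2.contourArea);h=cv2.convexHull(k)
    (u,v),ax,an=cv2.fitEllipse(k)
    # model ellipse centre at x0
    def cen(p): return np.array(cv2.fitEllipse(np.array([pix(c,q) for q in circ([p[0],p[1],z],r)],np.float32))[0])
    p=minimize(lambda p:np.sum((cen(p)-[u,v])**2),x0[:2],method="Nelder-Mead",options=dict(xatol=1e-5,fatol=1e-6)).x
    m=cv2.fitEllipse(np.array([pix(c,q) for q in circ([p[0],p[1],z],r)],np.float32))
    return p,(u,v),ax,m[1]
E
python3 - <<'E'
from fit import *
np.set_printoptions(suppress=True,precision=4)
for n in("top","side"):
    c=get_image(n);im=cv2.imread(f"pics/{n}0.png")
    big=cv2.resize(im,None,fx=8,fy=8,interpolation=cv2.INTER_CUBIC)
    hsv=cv2.cvtColor(big,cv2.COLOR_BGR2HSV)
    c2=dict(c);K=np.array(c["intrinsics"],float).copy();K[:2]*=8;K[:2,2]+=3.5;c2["intrinsics"]=K
    for nm,ctr,z,r in (("collar",[.4535,-.2915],.062,.036),("flange",[.458,.268],.046,.032),("cyl",[.4535,-.2915],.062,.06)):
        u,v=pix(c2,[*ctr,z]).astype(int);m=np.zeros(big.shape[:2],np.uint8);R=22*8 if nm=="cyl" else 18*8
        sub=hsv[v-R:v+R,u-R:u+R]
        if nm=="collar": mm=sub[...,2]>(165 if n=="side" else 175)
        elif nm=="flange": mm=(sub[...,0]>(22 if n=="top" else 17))&(sub[...,0]<38)&(sub[...,1]>100)
        else: continue
        mm=cv2.morphologyEx(mm.astype(np.uint8),cv2.MORPH_CLOSE,np.ones((9,9)))
        m[v-R:v+R,u-R:u+R]=mm
        print(n,nm,*fitmask(c2,m,z,r,ctr))
E
```

```text
top collar [ 0.4529 -0.2906] (2895.4345703125, 1774.9359130859375) (152.9967041015625, 158.253662109375) (154.9196319580078, 160.684814453125)
top flange [0.4581 0.2698] (1677.4764404296875, 1745.690673828125) (127.43656921386719, 129.99807739257812) (136.50088500976562, 139.00485229492188)
side collar [ 0.4531 -0.2938] (2299.94189453125, 2404.737060546875) (177.5668182373047, 211.59632873535156) (181.71669006347656, 217.34837341308594)
side flange [0.4589 0.2746] (1894.2332763671875, 1398.6300048828125) (127.95352935791016, 132.43862915039062) (92.429931640625, 145.42184448242188)
```

```bash
python3 d.py .453 -.292 .30 -.22; python3 ov2.py h2 .4548 -.2886 .134 -.205 .453 -.292 -.22
cat > fitp.py <<'E'
from fit import *
import sys
np.set_printoptions(suppress=True,precision=4)
zf=float(sys.argv[1]);ctr=[float(sys.argv[2]),float(sys.argv[3])]
c=get_image("side");im=c["img"]
big=cv2.resize(im,None,fx=8,fy=8,interpolation=cv2.INTER_CUBIC);hsv=cv2.cvtColor(big,cv2.COLOR_BGR2HSV)
c2=dict(c);K=np.array(c["intrinsics"],float).copy();K[:2]*=8;K[:2,2]+=3.5;c2["intrinsics"]=K
u,v=pix(c2,[*ctr,zf+.003]).astype(int);R=20*8;m=np.zeros(big.shape[:2],np.uint8)
sub=hsv[v-R:v+R,u-R:u+R];mm=((sub[...,0]>10)&(sub[...,0]<38)&(sub[...,1]>90)&(sub[...,2]>60)).astype(np.uint8)
cs,_=cv2.findContours(mm,cv2.RETR_EXTERNAL,cv2.CHAIN_APPROX_NONE);k=max(cs,key=cv2.contourArea);mm[:]=0
cv2.fillPoly(mm,[cv2.convexHull(k)],1);m[v-R:v+R,u-R:u+R]=mm
r=fitmask(c2,m,zf+.003,.032,ctr);print(*r)
o=big.copy();cv2.drawContours(o,cv2.findContours(m,cv2.RETR_EXTERNAL,cv2.CHAIN_APPROX_NONE)[0],-1,(255,0,255),1)
cv2.imwrite(sys.argv[4],o[v-R:v+R,u-R:u+R])
E
python3 fitp.py .134 .4548 -.2886 pics/m1.png
```

```text
t 7.75 pos [ 0.4548 -0.2892  0.3188] F [-0.4  0.2 -3.3] T [-0.01  0.01 -0.03] w 0.15358505103724168
q [-0.378  0.456  1.15   1.766 -0.443  1.213 -0.885]
[[ 0.     0.978 -0.207]
 [ 0.    -0.207 -0.978]
 [-1.     0.    -0.   ]]
shift mm [18.8 -1.2  3.1]
bar yaw -0.2087397543421448 turn cw to target 0.011260245657855217
top [(array([0.4268, 0.5081, 0.0482]), 0.69), (array([ 0.4525, -0.2867,  0.1374]), 0.62), (array([0.4386, 0.3916, 0.05  ]), 0.59), (array([ 0.4524, -0.2903,  0.1588]), 0.51)] [(array([ 0.4525, -0.2901,  0.0613]), 0.67)]
side [(array([0.4346, 0.3954, 0.053 ]), 0.71), (array([ 0.4572, -0.2873,  0.154 ]), 0.61), (array([0.4231, 0.5107, 0.0527]), 0.54), (array([ 0.4556, -0.2908,  0.0594]), 0.24)] [(array([ 0.4537, -0.2924,  0.0672]), 0.59), (array([ 0.4856, -0.0126,  0.002 ]), 0.41)]
[ 0.4561 -0.2871] (2302.36865234375, 2246.60546875) (159.75279235839844, 219.05044555664062) (161.35496520996094, 200.36216735839844)
```

View pics/m1.png

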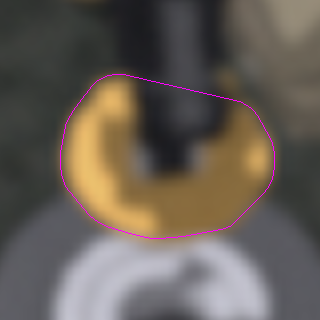

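View pics/h2.png

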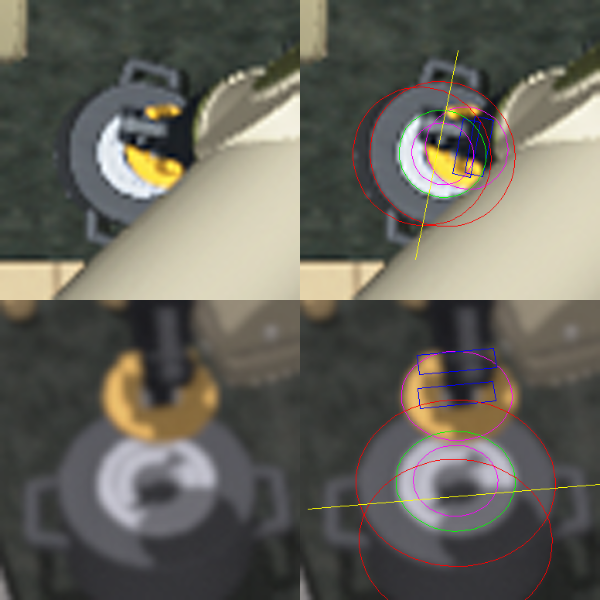

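carry_out(
  series=[
    [[10,-3,3],0.01],
    [[25,-3,3],0.01],
    [[37,-3,3],0.01],
    [[43,-3,3],0.01],
    [[43,-3,3],0.01],
    [[43,-3,3],0.01],
  ],
)

```text
time_s: 8.85
ee_pos: [0.4514, -0.2916, 0.276]
ee_rot: [[0.0, 0.976, -0.217], [-0.0, -0.217, -0.976], [-1.0, 0.0, 0.0]]
force: [-0.0, -0.2, -2.9]
gripper_width: 0.147
```

```bash
python3 d.py .453 -.292 .26 -.22; python3 ov2.py h3 .453 -.292 .091 -.22 .453 -.292 -.22
```

```text
t 8.85 pos [ 0.4514 -0.2916  0.276 ] F [-0.  -0.2 -2.9] T [ 0.01 -0.01 -0.02] w 0.14656033390823545
q [-0.336  0.502  1.106  1.817 -0.495  1.134 -0.85 ]
[[ 0.     0.976 -0.217]
 [-0.    -0.217 -0.976]
 [-1.     0.     0.   ]]
shift mm [16.   1.6  0. ]
bar yaw -0.21920943141194427 turn cw to target 0.0007905685880558178
top [(array([0.4269, 0.5049, 0.0489]), 0.69), (array([ 0.4501, -0.2936,  0.1163]), 0.59), (array([0.5349, 0.3755, 0.05  ]), 0.58), (array([0.4377, 0.3932, 0.0523]), 0.56)] [(array([ 0.4525, -0.2898,  0.0617]), 0.66)]
side [(array([ 0.4533, -0.2883,  0.1105]), 0.7), (array([ 0.3984,  0.0463, -0.0024]), 0.49), (array([0.4357, 0.3926, 0.0532]), 0.47), (array([ 0.4512, -0.2918,  0.0632]), 0.39)] [(array([ 0.4518, -0.2923,  0.0674]), 0.93)]
```

View pics/h3.png

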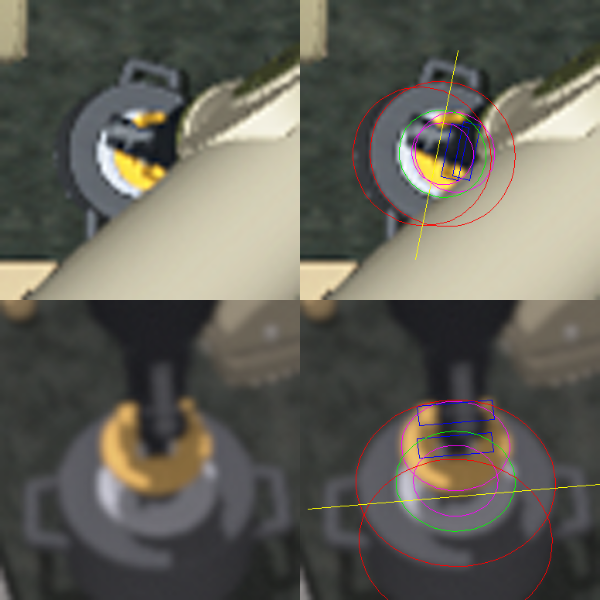

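In the side view the plug's flange is centred on the collar horizontally, at column 156 against 157. It is possibly 1 mm short in -y. I'll lower it gently in stages.

carry_out(
  series=[
    [[3,0,0.7],0],
    [[6,0,0.7],0],
    [[9,0,0.7],0],
    [[11,0,0.7],0],
    [[11,0,0.7],0],
  ],
)

```text
time_s: 9.78
ee_pos: [0.4511, -0.2921, 0.2645]
ee_rot: [[-0.0, 0.976, -0.217], [0.0, -0.217, -0.976], [-1.0, -0.0, 0.0]]
force: [0.2, 0.6, -2.2]
gripper_width: 0.15
```

carry_out(
  series=[
    [[1,0,0],0],
    [[2,0,0],0],
    [[3,0,0],0],
    [[3,0,0],0],
  ],
)

```text
time_s: 10.28
ee_pos: [0.4511, -0.2921, 0.2616]
ee_rot: [[-0.0, 0.976, -0.217], [0.0, -0.217, -0.976], [-1.0, -0.0, 0.0]]
force: [0.2, -0.8, -2.3]
gripper_width: 0.152
```

carry_out(
  series=[
    [[1,0,0],0],
    [[1.5,0,0],0],
    [[1.5,0,0],0],
  ],
)

```text
time_s: 10.65
ee_pos: [0.4511, -0.2921, 0.2602]
ee_rot: [[-0.0, 0.976, -0.217], [-0.0, -0.217, -0.976], [-1.0, -0.0, 0.0]]
force: [0.0, -0.2, -1.9]
gripper_width: 0.148
```

carry_out(
  series=[
    [[1,0,0],0],
    [[1,0,0],0],
    [[1,0,0],0],
  ],
)

```text
time_s: 11.02
ee_pos: [0.4511, -0.2923, 0.2599]
ee_rot: [[0.001, 0.976, -0.218], [0.0, -0.218, -0.976], [-1.0, 0.0, -0.0]]
force: [-3.3, 2.1, 6.7]
gripper_width: 0.154
```

Contact came at TCP z 0.260, the expected land height, with about 9 N of pressure. Now I'll turn anticlockwise.

carry_out(
  series=[
    [[0,0,0],-0.1],
    [[0,0,0],-0.2],
    [[0,0,0],-0.3],
    [[0,0,0],-0.4],
    [[0,0,0],-0.4],
  ],
)

```text
time_s: 11.65
ee_pos: [0.4514, -0.2925, 0.2599]
ee_rot: [[0.002, 0.984, 0.179], [-0.001, 0.179, -0.984], [-1.0, 0.002, 0.001]]
force: [-0.1, -0.3, 3.8]
gripper_width: 0.151
```

carry_out(
  series=[
    [[0,0,0],-0.06],
    [[0,0,0],-0.12],
    [[0,0,0],-0.18],
    [[0,0,0],-0.18],
  ],
)

```text
time_s: 12.15
ee_pos: [0.4514, -0.2924, 0.2599]
ee_rot: [[0.001, 0.936, 0.351], [-0.0, 0.351, -0.936], [-1.0, 0.001, 0.001]]
force: [-0.4, 0.9, 5.2]
gripper_width: 0.154
```

carry_out(
  series=[
    [[0,0,0.5],-0.05],
    [[0,0,0.5],-0.1],
    [[0,0,0.5],-0.1],
  ],
)

```text
time_s: 12.52
ee_pos: [0.4516, -0.2929, 0.2598]
ee_rot: [[0.001, 0.897, 0.443], [-0.001, 0.443, -0.897], [-1.0, 0.001, 0.001]]
force: [0.7, 0.4, 5.8]
gripper_width: 0.147
```

carry_out(
  series=[
    [[0,0,0],-0.05],
    [[0,0,0],-0.1],
    [[0,0,0],-0.1],
  ],
)

```text
time_s: 12.9
ee_pos: [0.4514, -0.2921, 0.2593]
ee_rot: [[-0.0, 0.848, 0.53], [0.001, 0.53, -0.848], [-1.0, 0.0, -0.001]]
force: [-1.2, 2.6, 6.4]
gripper_width: 0.154
```

carry_out(
  series=[
    [[0,0,0],-0.05],
    [[0,0,0],-0.08],
    [[0,0,0],-0.08],
  ],
)

```text
time_s: 13.28
ee_pos: [0.4511, -0.2925, 0.2587]
ee_rot: [[-0.001, 0.803, 0.596], [-0.0, 0.596, -0.803], [-1.0, -0.001, -0.0]]
force: [0.6, -0.7, -3.3]
gripper_width: 0.151
```

The contact force is gone at a bar yaw of 0.64, which matches the gap direction seen in the picture. I'll lower gently.

carry_out(
  series=[
    [[1,0,0],0],
    [[2,0,0],0],
    [[2,0,0],0],
  ],
)

```text
time_s: 13.65
ee_pos: [0.4512, -0.2926, 0.257]
ee_rot: [[-0.0, 0.802, 0.597], [-0.0, 0.597, -0.802], [-1.0, -0.0, -0.0]]
force: [-0.3, -1.6, -3.2]
gripper_width: 0.153
```

carry_out(
  series=[
    [[1,0,0],0],
    [[2,0,0],0],
    [[3,0,0],0],
    [[4,0,0],0],
    [[4,0,0],0],
  ],
)

```text
time_s: 14.28
ee_pos: [0.4513, -0.2926, 0.2531]
ee_rot: [[-0.0, 0.802, 0.598], [-0.0, 0.598, -0.802], [-1.0, -0.0, 0.0]]
force: [0.5, -1.1, -2.5]
gripper_width: 0.15
```

carry_out(
  series=[
    [[0.7,0,0],0],
    [[1.4,0,0],0],
    [[2,0,0],0],
    [[2,0,0],0],
  ],
)

```text
time_s: 14.78
ee_pos: [0.4512, -0.2926, 0.2515]
ee_rot: [[0.0, 0.802, 0.598], [0.0, 0.598, -0.802], [-1.0, 0.0, -0.0]]
force: [-2.2, 2.6, 4.1]
gripper_width: 0.154
```

The plug dropped into the thread start at TCP z 0.2515, so the head is about 26.5 mm above the rim. Now I'll screw clockwise at the 4.5 mm/rad pitch.

carry_out(
  series=[
    [[0.2,0,-0.1],0.08],
    [[0.6,0,-0.2],0.16],
    [[1.0,0,-0.4],0.24],
    [[1.3,0.1,-0.5],0.32],
    [[1.3,0.1,-0.5],0.32],
  ],
)

```text
time_s: 15.4
ee_pos: [0.4513, -0.292, 0.2501]
ee_rot: [[0.0, 0.949, 0.316], [-0.0, 0.316, -0.949], [-1.0, 0.0, 0.0]]
force: [-0.1, 0.4, 2.4]
gripper_width: 0.153
```

carry_out(
  series=[
    [[0.4,0,-0.1],0.08],
    [[0.7,0,-0.3],0.16],
    [[1.1,0,-0.4],0.24],
    [[1.4,0.1,-0.5],0.32],
    [[1.4,0.1,-0.5],0.32],
  ],
)

```text
time_s: 16.02
ee_pos: [0.4513, -0.2915, 0.2486]
ee_rot: [[0.0, 1.0, 0.003], [-0.0, 0.003, -1.0], [-1.0, 0.0, 0.0]]
force: [0.2, 1.7, 2.8]
gripper_width: 0.151
```

carry_out(
  series=[
    [[0.4,0,-0.1],0.08],
    [[0.7,0,-0.3],0.16],
    [[1.1,0,-0.4],0.24],
    [[1.4,0,-0.5],0.32],
    [[1.4,0,-0.5],0.32],
  ],
)

```text
time_s: 16.65
ee_pos: [0.4513, -0.2911, 0.2472]
ee_rot: [[0.0, 0.95, -0.311], [-0.0, -0.311, -0.95], [-1.0, 0.0, 0.0]]
force: [1.0, 0.8, 1.8]
gripper_width: 0.149
```

carry_out(
  series=[
    [[0.4,0,-0.1],0.08],
    [[0.7,0,-0.2],0.16],
    [[1.0,0,-0.3],0.24],
    [[1.2,0,-0.3],0.3],
    [[1.2,0,-0.3],0.3],
  ],
)

```text
time_s: 17.27
ee_pos: [0.4512, -0.2908, 0.2459]
ee_rot: [[-0.0, 0.816, -0.578], [-0.0, -0.578, -0.816], [-1.0, 0.0, 0.0]]
force: [-0.2, 0.3, 1.9]
gripper_width: 0.152
```

```bash
python3 d.py .453 -.292 .246 -.6
```

```text
t 17.275 pos [ 0.4512 -0.2908  0.2459] F [-0.2  0.3  1.9] T [ 0.18 -0.16 -0.07] w 0.15207845758753696
q [-0.358  0.597  1.161  1.848 -0.612  1.113 -1.157]
[[-0.     0.816 -0.578]
 [-0.    -0.578 -0.816]
 [-1.     0.     0.   ]]
shift mm [-0.1  2.1 -0.1]
bar yaw -0.6158622607996351 turn cw to target -0.015862260799635042
```

carry_out(
  series=[
    [[0.3,0,0],0.06],
    [[0.6,0,-0.1],0.12],
    [[0.8,0,-0.2],0.18],
    [[0.8,0,-0.2],0.18],
  ],
)

```text
time_s: 17.77
ee_pos: [0.4514, -0.2912, 0.2459]
ee_rot: [[0.001, 0.699, -0.715], [-0.001, -0.715, -0.699], [-1.0, 0.001, 0.0]]
force: [-1.1, 1.8, 7.6]
gripper_width: 0.15
```

The height holds at 0.2459 while it turns and the pressure rises to about 10 N, so the flange is home. I'll relax the pressure, open and retreat.

carry_out(
  series=[
    [[-0.6,0,0],0],
    [[-0.6,0,0],0],
  ],
)

```text
time_s: 18.02
ee_pos: [0.4512, -0.291, 0.2458]
ee_rot: [[0.0, 0.698, -0.716], [-0.001, -0.716, -0.698], [-1.0, 0.001, 0.0]]
force: [1.4, -2.0, 2.0]
gripper_width: 0.152
```

carry_out(
  series=[
    [[0,0,0],0],
    [[0,0,0],0],
    [[0,0,0],0],
    [[0,0,0],0],
    [[0,0,0],0],
    [[0,0,0],0],
  ],
  grip=-1,
)

```text
time_s: 18.77
ee_pos: [0.4512, -0.2906, 0.2457]
ee_rot: [[-0.0, 0.697, -0.717], [-0.0, -0.717, -0.697], [-1.0, -0.0, 0.0]]
force: [0.1, 0.7, 0.3]
gripper_width: 1.0
```

carry_out(
  series=[
    [[-20,0,0],0],
    [[-50,0,0],0],
    [[-100,0,0],0],
    [[-150,0,0],0],
    [[-180,0,0],0],
    [[-180,0,0],0],
  ],
)

```text
time_s: 19.52
ee_pos: [0.451, -0.2916, 0.4291]
ee_rot: [[0.004, 0.697, -0.717], [-0.002, -0.717, -0.697], [-1.0, 0.004, -0.001]]
force: [-0.3, -0.2, -1.1]
gripper_width: 0.998
```

```bash
python3 d.py .453 -.292 .246 -.6;python3 ov2.py h4 .453 -.292 .062 -.8 .453 -.292 -.22; python3 -c "
from h import *
c=get_image('side');cv2.imwrite('pics/s4.png',cv2.resize(c['img'],(780,585)))"
```

```text
t 19.525 pos [ 0.451  -0.2916  0.4291] F [-0.3 -0.2 -1.1] T [-0.   -0.01  0.02] w 0.9980256036980191
q [-0.515  0.463  1.41   1.613 -0.461  1.457 -1.44 ]
[[ 0.004  0.697 -0.717]
 [-0.002 -0.717 -0.697]
 [-1.     0.004 -0.001]]
shift mm [183.1   0.9  -0.9]
bar yaw -0.7997387832645697 turn cw to target -0.19973878326456962
top [(array([ 0.4487, -0.2959,  0.0841]), 0.79), (array([0.4384, 0.3933, 0.0496]), 0.71), (array([0.5363, 0.3759, 0.0505]), 0.57)] [(array([ 0.4541, -0.2914,  0.0642]), 0.73), (array([ 0.6631,  0.3055, -0.004 ]), 0.42)]
side [(array([ 0.452 , -0.288 ,  0.0819]), 0.83), (array([0.4256, 0.5069, 0.0556]), 0.49)] [(array([ 0.4513, -0.2949,  0.0645]), 0.95)]
```

View pics/h4.png

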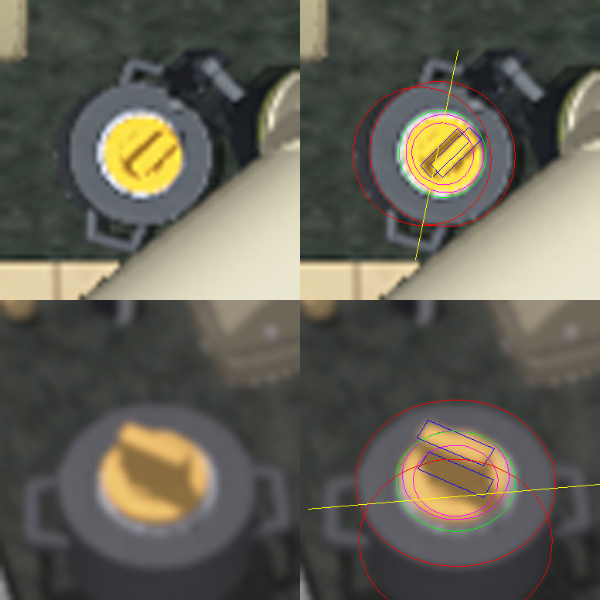

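View pics/s4.png

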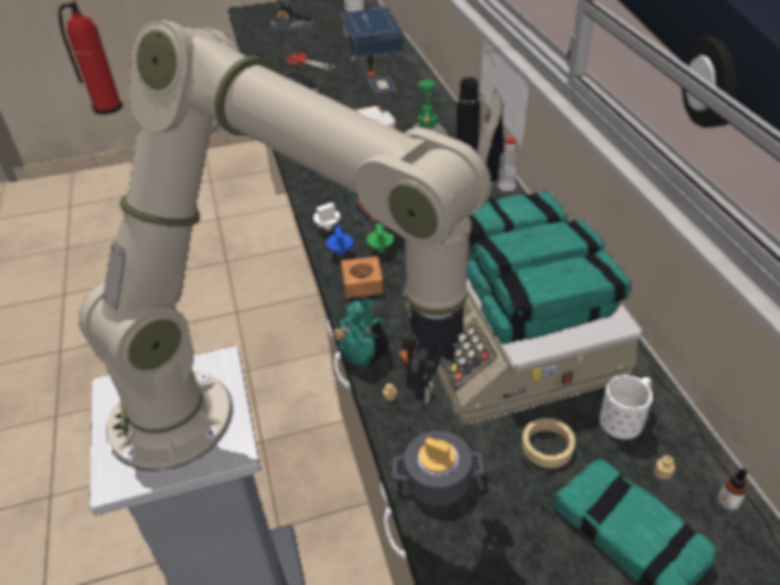

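The plug sits flat on the collar and centred in both views, at about (140,155) in the top crop and (155,480) in the side crop. The gripper is open and clear, and the bystanders in view are where they were.

```bash
python3 -c "
from station import *
print(hand_in())"
```

```text
the job is handed in; nothing more can be done
None
```

I screwed the brass plug home in the check weight, let it go, and handed the job in at about 20 s of the 72 s allowed.

- **Set in the mouth:** The plug came out of the rest cleanly and I set it in with its bar along the weight's x axis. Its lugs touched the land at the expected height with about 9 N of pressure.
- **Thread start:** I turned it about 0.85 rad anticlockwise until the contact force vanished. It then sank about 8.5 mm, so its head stood about 26.5 mm above the rim.
- **Screwing home:** I turned it about 1.4 rad clockwise at the thread's pitch. Over the last 0.18 rad the height stayed the same and the pressure rose to about 10 N, so the flange was on the rim. No measured force went above about 10 N.

**Last checks:**
- Both cameras show the plug centred on the collar and flush. By the arm's reading, the head was about 21 mm above the rim when I let go.
- The networks put the head at 82 to 84 mm, against 83 mm expected. They disagreed by several millimetres on horizontal position: the two cameras gave plug_head positions about 8 mm apart, within the spread of their earlier readings.
- For centring I relied on the picture overlays and the fit of the lugs in the collar. The network positions were too scattered to confirm it.
- The gripper was open and well clear, and the bystanders in view had not moved. I checked that by eye in the final side picture and did not measure them. Part of the worktop was behind the arm in that picture.

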